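# Size a drawer pull's dowel in the ring gauge

### The arm

A 6-joint arm with a two-finger parallel gripper is mounted at the origin on a cart in front of the work surface, level with it; the furniture and walls round the work are solid. World frame = base frame: x ahead of the robot, y to its left, z up, the work surface at z = 0. Lengths are in m, angles in rad, forces in N, time in s.
With the tool pointing down it reaches from about 0.325 to 0.875 m from the base axis. Payload 4.4 kg.
Tool frame: the origin (TCP) lies on the centre line of the jaws, within the pads' length; the fingertips stand 22 mm ahead of it and the grasp point (between the pads) lies 3 mm ahead of it (env.nose_length is the distance from the TCP to the fingertips, in m); z points along the fingers, y is the line along which they close (so a half turn about z gives the same grasp; the last joint's range is limited). The gripper opens to 85 mm and grips with 20 to 120 N. Pads are 22 mm wide; open, the fingers measure 114 mm over their backs; the gripper's body (76 mm by 85 mm) begins 54 mm behind the grasp point. The pads swing forward as they close: fully open they stand 13 mm farther back than shut.
Start: joints at [-1.347, 0.207, 1.542, -0, 1.393, -0.15], TCP at [0.21, -0.535, 0.253] pointing down, gripper open.
Joint ranges: [-2.73, 2.73], [-0.86, 2.22], [0.23, 2.46], [-1.11, 4.25], [0.08, 2.63], [-2.82, 2.82]. Speed limits (rad/s): [2.79, 2.79, 3.14, 3.14, 3.14, 3.14].

### API

Orientations are given as a unit quaternion [w, x, y, z].
In Python, from rig import telemetry, viewer, order, env gives the robot as it stands. The module is installed in compiled form; this text tells all that it offers.
- The arm moves only by the tool servo_tool, never from a script. Its argument "rows" is a list of rows, each a list of 7 numbers: the turn, a rotation vector about the tool's x, y, z in rad, then the shift along the tool's x, y, z in m, then the opening, from 0 (shut) to 1 (fully open). A call has 1 to 20 rows; each row is the pose to reach, as a shift and turn from the pose commanded when the call began, along the tool's axes at that moment; what a row does not reach only later rows make up. A row lasts 1/12 s, in which the tool goes at most 41.7 mm and 7.16 degrees, less where a joint would pass 70% of its speed; a pose out of reach is approached as far as the arm can. A call with a gripper value outside its range is refused whole. The fingers move at their own pace and stop on an object; "force" is the grip in N (left out, the last holds). Time passes only in rows, so rows that repeat a pose let the fingers close. It gives the time, the measured TCP pose, the force, the opening and the grip force at its end, in the units of the state.
- telemetry.sense(): the state, without advancing time (a new reading comes with each control period).
- viewer.grab_frame(name): name is "scene" or "top"; returns a dict with "color" (480x640x3 uint8, red, green, blue), "range_z" (480x640 float32, m along the optical axis (not along the pixel's ray), 0 where there is no reading), "camera_matrix" (3x3 intrinsics, pixels), "eye" and "rotation" of the camera in the world. Camera axes: x right, y down, z forward; pixel columns grow to the right and rows downward; lengths in m; the calibration is good to about 2 mm. A picture is of the moment at which its call begins.
- order.job_done(): hands the job in; it is judged then, once.
The state is a dict: "time": time; "qpos": joint angles; "qd": joint speeds; "tau": joint torques, N m; "position": TCP position; "ee_rot": TCP orientation; "force": force on the tool from outside, world axes, zero at the start; "moment": the same for the moment, N m; "gripper_width": finger opening in m; "gripper_force": force on a finger pad.
Only numpy, scipy, OpenCV 4.12 (cv2) and the standard library are available. Lean on these libraries where they do the work, as an engineer would, in place of code of your own. Each camera call takes 0.05 s, during which the arm holds its last target. There are 200 camera calls.

### The job

Find the dowel size of the drawer pull that stands in the green-rimmed socket: put its dowel through the widest ring of the gauge until it comes out underneath, and go on down the row ring by ring, gently, until you have felt one that stops it. Then leave the pull standing in the smallest ring that took it, its collar fully home on the ring, and leave the other pull in its own socket.

Things in the scene. Friction and masses are not known exactly. Their poses are not given: they have to be found in the camera images.
- gauge: Fixed sizing gauge: wooden base 74 x 232 x 8 mm, four brass rings with upright bores in a row between steel rails. Origin: centre of its underside, on the desk; z up, y along the row towards the widest ring (blue tag beside it). Bores 26, 22, 18, 14 mm, no bevel; nominal centres x = 0, y = +78, +26, -26, -78 mm. Rings 40 mm across, 14 mm thick, top z = 50 mm.
- ring_row (a point): Middle of the row, on the rings' top plane; axes as gauge. Open for 42 mm below. Each ring sits up to 2.5 mm off its nominal centre along y, unmeasured, and takes 15 N sideways to shift: a dowel on a rim must be felt for both ways along y before it is called too thick.
- ring_stop (a point): Centre of the row's last, narrowest ring (nominal, top plane). A dowel has 1 mm play in diameter in the smallest ring that takes it and is 3 mm thicker than the next bore. The rings are rigid: 4 to 10 N shows a stop; contact forces (press and wall rub added up) over 45 N are too much.
- holder: Fixed dark wooden block 76 x 152 x 44 mm with two upright sockets 24 mm wide at x = 0: y = +42 mm (green rim, green tag on the front face) and y = -42 mm (plain). Origin: centre of the underside, on the desk; z up. A pull stands in each, collar on the block's top (z = 44 mm), up to 3 mm off centre.
- green_socket (a point): Centre of the mouth of the green-rimmed socket, 44 mm above the desk; axes as holder.
- pull_a: Loose turned pull, 80 g: dark wooden head 28 mm across, on a black collar 36 mm across, 6 mm thick; below it a round dowel 30 mm long, tip bevelled 1 mm. One pull's dowel is 21 mm thick, the other's 17 mm; not known which, and the socket hides it. Origin: on the axis at the collar's underside; z up through the head (head z = 6 to 44 mm, dowel tip z = -30 mm). In a light grip it swivels.
- pull_b: Loose turned pull, 80 g: dark wooden head 28 mm across, on a black collar 36 mm across, 6 mm thick; below it a round dowel 30 mm long, tip bevelled 1 mm. One pull's dowel is 21 mm thick, the other's 17 mm; not known which, and the socket hides it. Origin: on the axis at the collar's underside; z up through the head (head z = 6 to 44 mm, dowel tip z = -30 mm). In a light grip it swivels.
There are look-alikes about, which are no part of the job. What is shaped like the pull_a but turquoise is not meant. Leave any red look-alike of the holder alone.

How it is judged:
By the outcome, as a careful person would: the job done as asked, in the order asked, and still so for the second after the job is handed in, with the robot touching nothing.
It also fails if it takes over 72 s, if anything falls off the work surface, if the arm or the gripper's body presses on something with over 40 N, if the wrist force passes 120 N, or if a joint passes its speed limit or range.

## Working session

There is one attempt and no reset: what is moved stays moved. The work goes in short steps, Python scripts to look and compute and a tool call to move; the robot and the scene stay as the last step left them, time stands still between calls to the robot, and variables do not carry over. Pictures are saved under pics/ and viewed, at most 10 in all, crops included, and the job is handed in when it is done.

Besides the shell and the picture viewer there is one more tool, called after "Emit:" by a JSON object that holds its "fn" and its "kwargs". servo_tool: Moves the arm, as the interface text tells. Its arguments: {"type":"object","properties":{"rows":{"type":"array"},"force":{"type":"number"}},"required":["rows"]}

```bash
mkdir -p pics; cat > h.py <<'E'
import numpy as np, cv2
from rig import telemetry, viewer, order, env
def grab(n):
    f=viewer.grab_frame(n); return f
def pts(f):
    K=np.array(f["camera_matrix"]);R=np.array(f["rotation"]);e=np.array(f["eye"]);Z=f["range_z"]
    v,u=np.mgrid[0:480,0:640]
    P=np.stack([(u-K[0,2])/K[0,0]*Z,(v-K[1,2])/K[1,1]*Z,Z],-1)
    return P@R.T+e
E
python3 - <<'E'
from h import *
for n in("scene","top"):
    f=grab(n);cv2.imwrite(f"pics/{n}0.png",f["color"][:,:,::-1]);np.save(f"pics/{n}0.npy",pts(f));np.save(f"pics/{n}c.npy",f["color"])
    print(n,f["eye"],f["rotation"],f["camera_matrix"])
print(telemetry.sense(),env.nose_length)
E
```

```text
Traceback (most recent call last):
  File "h.py", line 9, in pts
    return P@R.T+e
           ~^~~~
ValueError: matmul: Input operand 1 has a mismatch in its core dimension 0, with gufunc signature (n?,k),(k,m?)->(n?,m?) (size 4 is different from 3)
```

Rotation is a quaternion.

```bash
sed -i 's/R=np.array(f\["rotation"\])/R=Rot(f["rotation"])/' h.py; cat >> h.py <<'E'
from scipy.spatial.transform import Rotation
def Rot(q): return Rotation.from_quat(np.roll(np.array(q),-1)).as_matrix()
E
python3 - <<'E'
from h import *
for n in("scene","top"):
    f=grab(n);cv2.imwrite(f"pics/{n}0.png",f["color"][:,:,::-1]);np.save(f"pics/{n}0.npy",pts(f));np.save(f"pics/{n}c.npy",f["color"])
    print(n,f["eye"],f["rotation"],f["camera_matrix"])
print(telemetry.sense(),env.nose_length)
E
```

```text
scene [0.00718734 0.68556949 0.94672433] [ 0.09992095 -0.24448935  0.88832718 -0.37565353] [[604.47799218   0.         318.77981298]
 [  0.         604.47799218 230.49307652]
 [  0.           0.           1.        ]]
top [ 0.29070951 -0.08791859  1.07950184] [ 0.05774616 -0.70036288  0.70855039 -0.06413699] [[622.17306124   0.         335.43544629]
 [  0.         622.17306124 239.3141665 ]
 [  0.           0.           1.        ]]
{'time': 0.15, 'qpos': array([-1.34751187e+00,  2.07233789e-01,  1.54263256e+00, -1.37515286e-05,
        1.39352757e+00, -1.50522647e-01]), 'qd': array([-7.45147571e-05, -1.71706949e-03, -2.96290137e-03,  3.73242741e-04,
       -4.42334169e-04, -6.69170399e-04]), 'tau': array([ 1.20566665e-04, -3.83513439e+01, -2.92037308e+01, -2.84386488e-04,
        6.61094498e-03,  4.68839090e-06]), 'position': array([ 0.2098171 , -0.53475349,  0.25238387]), 'ee_rot': array([-8.99794245e-04,  9.82583693e-01,  1.85818391e-01, -3.95211785e-05]), 'force': array([-0.4366427 ,  0.08945451,  0.33778712]), 'moment': array([-0.01125998,  0.06987871, -0.01229307]), 'gripper_force': 0.0, 'gripper_width': 0.08547169008428486} 0.022
```

View pics/scene0.png

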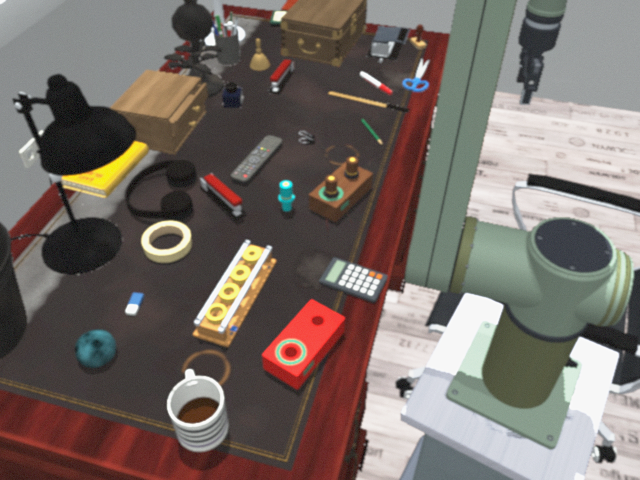

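View pics/top0.png

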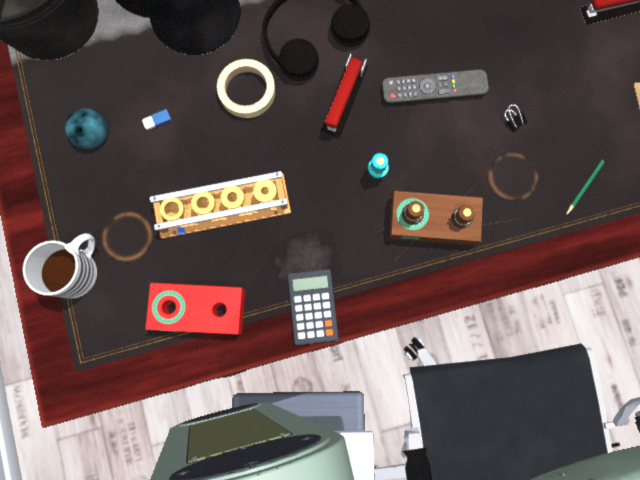

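The candidates for the pull are these top-view pixels:
- (413,212): pull in the dark holder's green-rimmed socket, chosen.
- (464,216): pull in the plain socket.
- (378,165): turquoise look-alike, not meant.

The candidates for the holder are the dark wooden one at (437,218), chosen, and the red look-alike at (195,309). The gauge is at (220,205), with its blue tag at (182,231) by the left ring, which is the widest.

```bash
python3 - <<'E'
from h import *
c=np.load("pics/topc.npy");P=np.load("pics/top0.npy")
a=c[185:250,380:495];b=c[165:245,140:300]
im=np.vstack([cv2.resize(a,(690,390),interpolation=2)[:, :640],cv2.resize(b,(640,320))[:210]])
A=cv2.resize(a,(575,325),interpolation=2);B=cv2.resize(b,(575,287),interpolation=2)
cv2.imwrite("pics/crop1.png",np.vstack([A,B])[:600,:,::-1])
def reg(r0,r1,c0,c1):return P[r0:r1,c0:c1].reshape(-1,3)
# holder
for nm,r,zlo,zhi in(("holdertop",(185,250,380,495),.040,.0475),("gaugebase",(165,245,140,300),.004,.013),("gaugetop",(165,245,140,300),.044,.053),("gaugehi",(165,245,140,300),.054,.2)):
    Q=reg(*r);q=Q[(Q[:,2]>zlo)&(Q[:,2]<zhi)]
    if len(q)<10: print(nm,len(q));continue
    rc=cv2.minAreaRect((q[:,:2]*1000).astype(np.float32));print(nm,len(q),rc,np.median(q[:,2]))
Q=reg(165,245,140,300);print("gauge z hist",np.histogram(Q[:,2],np.arange(0,.08,.004)))
for nm,r in(("green",(190,240,395,432)),("plain",(190,240,445,485))):
    Q=reg(*r)
    for lo,hi in((.046,.055),(.06,.08),(.084,.095)):
        q=Q[(Q[:,2]>lo)&(Q[:,2]<hi)]
        if len(q)>5: print(nm,lo,len(q),cv2.minEnclosingCircle((q[:,:2]*1000).astype(np.float32)),q.mean(0))
# rings: yellow mask near z=.05; holes
hsv=cv2.cvtColor(c,cv2.COLOR_RGB2HSV)
m=((hsv[...,0]>20)&(hsv[...,0]<35)&(hsv[...,1]>120)&(hsv[...,2]>120)).astype(np.uint8)
m[:165]=0;m[245:]=0;m[:,:140]=0;m[:,300:]=0
cn,h=cv2.findContours(m,cv2.RETR_CCOMP,cv2.CHAIN_APPROX_NONE)
for k,hh in zip(cn,h[0]):
    if len(k)>12: print("hole" if hh[3]>=0 else "outer",len(k),cv2.fitEllipse(k))
E
```

```text
holdertop 2963 ((510.0498046875, -271.8460998535156), (152.75230407714844, 77.59355926513672), 85.08393096923828) 0.04351298827797745
gaugebase 2400 ((543.5828857421875, 105.83078002929688), (282.81146240234375, 143.52984619140625), 89.42813873291016) 0.007687085597997467
gaugetop 2418 ((540.7311401367188, 99.85787963867188), (58.91934585571289, 227.2386474609375), 10.841175079345703) 0.04761452078340933
gaugehi 23 ((538.0316772460938, 98.3460693359375), (30.162906646728516, 188.97816467285156), 10.886186599731445) 0.0544394808569022
gauge z hist (array([3533, 1330, 1037,   49,   15,   12,   10,   13,   85,  320,  492,
       1328, 1017,  124,    1,    0,    0,    0,    0]), array([0.   , 0.004, 0.008, 0.012, 0.016, 0.02 , 0.024, 0.028, 0.032,
       0.036, 0.04 , 0.044, 0.048, 0.052, 0.056, 0.06 , 0.064, 0.068,
       0.072, 0.076]))
green 0.046 240 ((513.5686645507812, -229.5236358642578), 45.0935173034668) [ 0.50896033 -0.22702331  0.04810742]
green 0.06 50 ((510.6685791015625, -227.82386779785156), 13.258779525756836) [ 0.5047061  -0.22415349  0.06996914]
green 0.084 208 ((513.15
[... 1388 characters left out ...]
52954, 4.818455696105957), 0.0)
outer 31 ((203.97825622558594, 206.70883178710938), (15.630086898803711, 21.072084426879883), 162.98963928222656)
outer 20 ((215.06634521484375, 180.7213134765625), (23.600818634033203, 56.62408447265625), 133.8616180419922)
outer 31 ((232.4998016357422, 197.1734619140625), (10.700716972351074, 11.606575012207031), 123.8241958618164)
outer 22 ((271.1541442871094, 193.40196228027344), (8.38680362701416, 14.169008255004883), 26.808019638061523)
outer 27 ((252.70326232910156, 197.16600036621094), (7.918655872344971, 15.9631929397583), 43.209712982177734)
outer 21 ((264.52423095703125, 189.29217529296875), (5.462658405303955, 7.350989818572998), 83.46762084960938)
```

View pics/crop1.png

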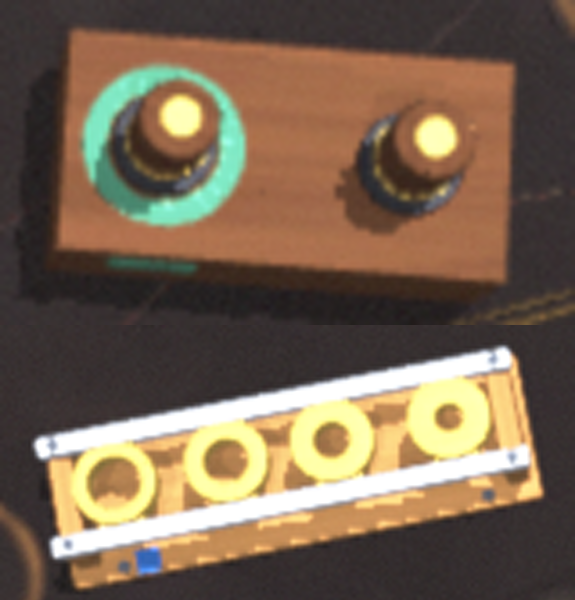

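The crop confirms the choice: the green-rimmed pull, with the head top near (413,208), on the dark block with the green front tag. The gauge's blue tag sits beside the leftmost, largest bore.

```bash
cat >> h.py <<'E'
TK=np.array([[622.17306124,0,335.43544629],[0,622.17306124,239.3141665],[0,0,1]]);TE=np.array([0.29070951,-0.08791859,1.07950184]);TR=Rot([0.05774616,-0.70036288,0.70855039,-0.06413699])
def cast(u,v,z):
    d=TR@np.linalg.inv(TK)@np.array([u,v,1.]);return TE+d*(z-TE[2])/d[2]
def rel(target,yaw_y_deg=None):
    "shift in tool axes to world TCP target; turn about tool z to make tool y point at angle (mod 180)"
    s=telemetry.sense();R=Rot(s["ee_rot"]);d=R.T@(np.array(target)-s["position"])
    t=0
    if yaw_y_deg is not None:
        a=np.degrees(np.arctan2(R[1,1],R[0,1]));t=-((yaw_y_deg-a+90)%180-90)
    print("shift mm",(d*1000).round(1),"turn z rad",np.radians(t).round(4),"tilt",np.round(R[:,2],4))
E
python3 - <<'E'
from h import *
c=np.load("pics/topc.npy");S=6
b=cv2.resize(c[165:245,140:300],None,fx=S,fy=S,interpolation=2);g=cv2.GaussianBlur(cv2.cvtColor(b,cv2.COLOR_RGB2HSV)[...,1],(0,0),3)
o=[]
for (lo,hi) in((64,80),(20,50)):
    r=cv2.HoughCircles(g,cv2.HOUGH_GRADIENT,1.5,130,param1=60,param2=25,minRadius=lo,maxRadius=hi)
    for u,v,rad in sorted(r[0].tolist()): 
        p=cast(140+(u+.5)/S-.5,165+(v+.5)/S-.5,.05);print(lo,p.round(4),(rad/S*1.03/.622).__round__(1))
# rails: white mask
hsv=cv2.cvtColor(c,cv2.COLOR_RGB2HSV);m=((hsv[...,1]<40)&(hsv[...,2]>170)).astype(np.uint8);m[:165]=0;m[245:]=0;m[:,:140]=0;m[:,300:]=0
cn,_=cv2.findContours(m,0,1);P=np.load("pics/top0.npy")
for k in cn:
    if cv2.contourArea(k)>80:
        mm=np.zeros_like(m);cv2.drawContours(mm,[k],-1,1,-1);q=P[mm>0];z=np.median(q[:,2])
        w=np.array([cast(*x[0],z)[:2]*1000 for x in k],np.float32);print("rail z",z,cv2.minAreaRect(w))
rel([.5131,-.2295,.15],-79.2);rel([.5131,-.2295,.076],-79.2)
E
```

```text
64 [0.5274 0.1791 0.05  ] 19.0
64 [0.5377 0.1291 0.05  ] 20.9
64 [0.5459 0.0768 0.05  ] 18.2
64 [0.5558 0.0213 0.05  ] 18.2
20 [0.5261 0.1786 0.05  ] 13.1
20 [0.4889 0.1623 0.05  ] 6.2
20 [0.5364 0.1266 0.05  ] 11.3
20 [0.5455 0.0768 0.05  ] 9.4
20 [0.5563 0.0218 0.05  ] 7.0
20 [ 0.5358 -0.0118  0.05  ] 5.6
rail z 0.04546454743277495 ((516.855224609375, 96.07010650634766), (11.108055114746094, 227.4521484375), 10.916462898254395)
rail z 0.045364842034540276 ((565.024169921875, 104.85154724121094), (11.080458641052246, 227.52972412109375), 10.819018363952637)
shift mm [ 393.8 -173.2  102.8] turn z rad 0.1853 tilt [-4.0e-04  1.8e-03 -1.0e+00]
shift mm [ 393.8 -173.1  176.8] turn z rad 0.1853 tilt [-4.0e-04  1.8e-03 -1.0e+00]
```

Emit:
{"fn": "servo_tool", "kwargs": {"rows": [[0,0,0.185,0.394,-0.173,0.1,0.6],[0,0,0.185,0.394,-0.173,0.1,0.6],[0,0,0.185,0.394,-0.173,0.1,0.6],[0,0,0.185,0.394,-0.173,0.1,0.6],[0,0,0.185,0.394,-0.173,0.1,0.6],[0,0,0.185,0.394,-0.173,0.1,0.6],[0,0,0.185,0.394,-0.173,0.1,0.6],[0,0,0.185,0.394,-0.173,0.1,0.6],[0,0,0.185,0.394,-0.173,0.1,0.6],[0,0,0.185,0.394,-0.173,0.1,0.6],[0,0,0.185,0.394,-0.173,0.1,0.6],[0,0,0.185,0.394,-0.173,0.1,0.6],[0,0,0.185,0.394,-0.173,0.1,0.6],[0,0,0.185,0.394,-0.173,0.1,0.6]], "force": 40}}

```text
time: 1.32
position: [0.5132, -0.2306, 0.1531]
ee_rot: [0.0, 0.996, 0.094, -0.0]
force: [-0.2, -0.7, 0.0]
gripper_width: 0.0513
gripper_force: 0.0
```

```bash
python3 - <<'E'
from h import *
s=telemetry.sense();print(s["position"],s["gripper_width"],s["force"],s["time"],s["qpos"])
rel([.5131,-.2295,.076],-79.2)
E
```

```text
[ 0.51316561 -0.23062778  0.15307827] 0.05127871606540573 [-0.19403039 -0.70462206  0.03604314] 1.3167 [-5.75871348e-01  2.82910138e-01  1.66750186e+00 -6.56246037e-04
  1.19180164e+00  8.06089572e-01]
shift mm [ 0.2 -1.1 77.1] turn z rad 0.0006 tilt [-9.e-04 -2.e-04 -1.e+00]
```

Emit:
{"fn": "servo_tool", "kwargs": {"rows": [[0,0,0,0,-0.001,0.03,0.6],[0,0,0,0,-0.001,0.055,0.6],[0,0,0,0,-0.001,0.07,0.6],[0,0,0,0,-0.001,0.077,0.6],[0,0,0,0,-0.001,0.077,0.45],[0,0,0,0,-0.001,0.077,0.35],[0,0,0,0,-0.001,0.077,0.2],[0,0,0,0,-0.001,0.077,0.2],[0,0,0,0,-0.001,0.077,0.2],[0,0,0,0,-0.001,0.077,0.2]], "force": 60}}

```text
time: 2.15
position: [0.5141, -0.2302, 0.0775]
ee_rot: [0.001, 0.996, 0.094, 0.001]
force: [-0.6, -1.5, 2.1]
gripper_width: 0.0268
gripper_force: 59.0
```

Emit:
{"fn": "servo_tool", "kwargs": {"rows": [[0,0,0,0,0,-0.015,0.2],[0,0,0,0,0,-0.04,0.2],[0,0,0,0,0,-0.068,0.2],[0,0,0,0,0,-0.068,0.2],[0,0,0,0,0,-0.068,0.2]]}}

```text
time: 2.57
position: [0.515, -0.2302, 0.1469]
ee_rot: [0.002, 0.996, 0.094, 0.002]
force: [0.5, -0.8, -0.5]
gripper_width: 0.0268
gripper_force: 60.5
```

```bash
python3 - <<'E'
from h import *
s=telemetry.sense();print(s["position"],s["gripper_width"],s["force"],s["time"])
f=grab("scene");cv2.imwrite("pics/s1.png",cv2.resize(f["color"][120:280,240:440],None,fx=3.5,fy=3.5)[:,:,::-1])
rel([.5261,.1783,.145],-79.13)
E
```

```text
[ 0.51503184 -0.23019756  0.14685128] 0.026847449678548706 [ 0.53889745 -0.78796551 -0.45583456] 2.5667
shift mm [ 8.880e+01 -3.981e+02 -3.000e-01] turn z rad -0.0007 tilt [ 1.3e-03 -6.0e-04 -1.0e+00]
```

View pics/s1.png

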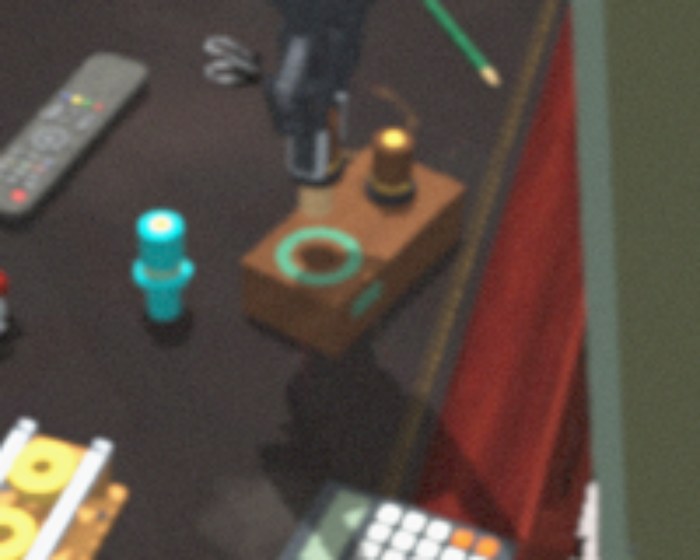

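The pull is held with its dowel visible near crop pixel (315,200). The green socket at (318,255) is empty and the other pull is undisturbed.

Emit:
{"fn": "servo_tool", "kwargs": {"rows": [[0,0,0,0.0088,-0.0398,0,0.2],[0,0,0,0.0266,-0.1194,0,0.2],[0,0,0,0.0444,-0.199,0,0.2],[0,0,0,0.0622,-0.2786,0,0.2],[0,0,0,0.08,-0.36,0,0.2],[0,0,0,0.0888,-0.398,0,0.2],[0,0,0,0.0888,-0.398,0,0.2],[0,0,0,0.0888,-0.398,0,0.2],[0,0,0,0.0888,-0.398,0,0.2],[0,0,0,0.0888,-0.398,0,0.2],[0,0,0,0.0888,-0.398,0,0.2],[0,0,0,0.0888,-0.398,0,0.2],[0,0,0,0.0888,-0.398,0,0.2],[0,0,0,0.0888,-0.398,0,0.2],[0,0,0,0.0888,-0.398,0,0.2]]}}

```text
time: 3.87
position: [0.5256, 0.1768, 0.1437]
ee_rot: [0.0, 0.996, 0.093, -0.001]
force: [0.5, -0.2, -0.4]
gripper_width: 0.0269
gripper_force: 60.6
```

```bash
python3 - <<'E'
from h import *
s=telemetry.sense();print(s["position"],s["gripper_width"],s["force"],s["time"])
f=grab("top");cv2.imwrite("pics/t2.png",cv2.resize(f["color"][130:270,110:310],None,fx=3.5,fy=3.5)[:,:,::-1])
rel([.5261,.1783,.113],-79.13)
f=grab("scene");cv2.imwrite("pics/s2.png",cv2.resize(f["color"][200:360,140:300],None,fx=3.7,fy=3.7)[:,:,::-1])
E
```

```text
[0.52562559 0.17675338 0.14367299] 0.026907487946487906 [ 0.48660297 -0.18497401 -0.37605155] 3.8667
shift mm [ 0.6 -1.4 30.9] turn z rad -0.0031 tilt [-8.e-04 -3.e-04 -1.e+00]
```

View pics/s2.png

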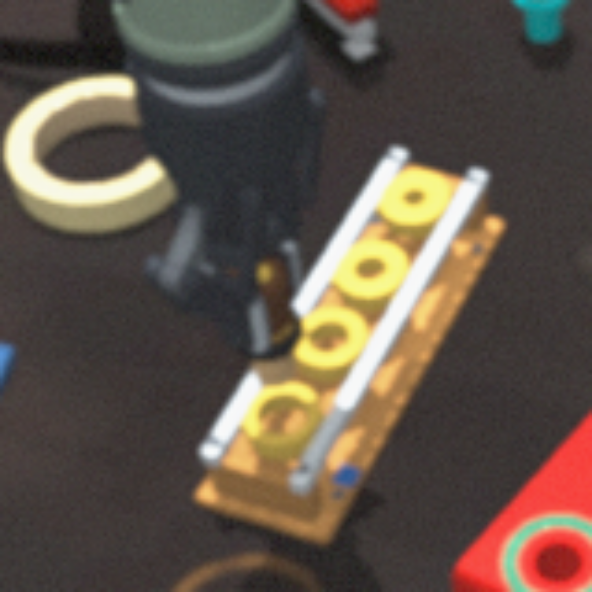

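The gripper holds the pull with its dowel upright at crop pixel (270,375), above the widest ring at (283,418). I'll lower it gently.

Emit:
{"fn": "servo_tool", "kwargs": {"rows": [[0,0,0,0.0005,-0.0015,0.015,0.2],[0,0,0,0.0005,-0.0015,0.025,0.2],[0,0,0,0.0005,-0.0015,0.028,0.2],[0,0,0,0.0005,-0.0015,0.03,0.2],[0,0,0,0.0005,-0.0015,0.032,0.2],[0,0,0,0.0005,-0.0015,0.033,0.2],[0,0,0,0.0005,-0.0015,0.033,0.2]]}}

```text
time: 4.55
position: [0.5263, 0.1797, 0.1114]
ee_rot: [-0.0, 0.996, 0.094, 0.0]
force: [0.6, 0.2, -0.5]
gripper_width: 0.0263
gripper_force: 60.6
```

Emit:
{"fn": "servo_tool", "kwargs": {"rows": [[0,0,0,0,0,0.002,0.2],[0,0,0,0,0,0.004,0.2],[0,0,0,0,0,0.006,0.2],[0,0,0,0,0,0.009,0.2],[0,0,0,0,0,0.012,0.2],[0,0,0,0,0,0.015,0.2],[0,0,0,0,0,0.018,0.2],[0,0,0,0,0,0.02,0.2],[0,0,0,0,0,0.02,0.2]]}}

```text
time: 5.3
position: [0.5256, 0.1797, 0.0905]
ee_rot: [0.0, 0.996, 0.094, -0.001]
force: [-0.4, 0.5, -1.1]
gripper_width: 0.0265
gripper_force: 60.6
```

The dowel is through the widest ring with its tip well below. Next I feel the x walls to centre it.

Emit:
{"fn": "servo_tool", "kwargs": {"rows": [[0,0,0,0.0005,0,0,0.2],[0,0,0,0.001,0,0,0.2],[0,0,0,0.0015,0,0,0.2],[0,0,0,0.002,0,0,0.2],[0,0,0,0.0025,0,0,0.2],[0,0,0,0.003,0,0,0.2],[0,0,0,0.003,0,0,0.2]]}}

```text
time: 5.88
position: [0.5279, 0.1798, 0.091]
ee_rot: [0.0, 0.996, 0.094, -0.002]
force: [-4.4, -3.4, 2.9]
gripper_width: 0.0269
gripper_force: 60.7
```

Emit:
{"fn": "servo_tool", "kwargs": {"rows": [[0,0,0,-0.002,0,0,0.2],[0,0,0,-0.004,0,0,0.2],[0,0,0,-0.005,0,0,0.2],[0,0,0,-0.0055,0,0,0.2],[0,0,0,-0.006,0,0,0.2],[0,0,0,-0.006,0,0,0.2]]}}

```text
time: 6.38
position: [0.5239, 0.1793, 0.0917]
ee_rot: [-0.0, 0.996, 0.094, 0.001]
force: [1.4, -0.6, -1.1]
gripper_width: 0.0264
gripper_force: 60.6
```

Emit:
{"fn": "servo_tool", "kwargs": {"rows": [[0,0,0,-0.0005,0,0,0.2],[0,0,0,-0.001,0,0,0.2],[0,0,0,-0.0015,0,0,0.2],[0,0,0,-0.002,0,0,0.2],[0,0,0,-0.002,0,0,0.2]]}}

```text
time: 6.8
position: [0.523, 0.1789, 0.0919]
ee_rot: [-0.0, 0.996, 0.094, 0.002]
force: [5.7, -1.2, -2.9]
gripper_width: 0.0263
gripper_force: 60.5
```

Emit:
{"fn": "servo_tool", "kwargs": {"rows": [[0,0,0,0.0015,0,0,0.2],[0,0,0,0.0025,0,0,0.2],[0,0,0,0.0025,0,-0.01,0.2],[0,0,0,0.0025,0,-0.025,0.2],[0,0,0,0.0025,0,-0.035,0.2],[0,0,0,0.0025,0,-0.035,0.2],[0,0,0,0.0025,0,-0.035,0.2],[0,0,0,0.0025,0,-0.035,0.2]]}}

```text
time: 7.47
position: [0.5225, 0.1794, 0.1256]
ee_rot: [-0.0, 0.996, 0.094, -0.001]
force: [-0.0, 0.6, -1.2]
gripper_width: 0.0264
gripper_force: 60.6
```

```bash
python3 - <<'E'
from h import *
s=telemetry.sense();print(s["position"],s["force"],s["time"])
rel([.5362,.1270,.118],-79.13)
E
```

```text
[0.52246761 0.1794034  0.12557262] [-0.0276483   0.64514757 -1.19000806] 7.4667
shift mm [ 3.7 54.1  7.5] turn z rad -0.0008 tilt [-0.0024 -0.     -1.    ]
```

Emit:
{"fn": "servo_tool", "kwargs": {"rows": [[0,0,0,0.0035,0.02,0,0.2],[0,0,0,0.0035,0.045,0,0.2],[0,0,0,0.0035,0.054,0,0.2],[0,0,0,0.0035,0.054,0,0.2],[0,0,0,0.0035,0.054,0.004,0.2],[0,0,0,0.0035,0.054,0.004,0.2]]}}

```text
time: 7.97
position: [0.5361, 0.1276, 0.121]
ee_rot: [-0.0, 0.996, 0.094, -0.001]
force: [-0.0, -1.1, -2.0]
gripper_width: 0.0265
gripper_force: 60.6
```

```bash
python3 - <<'E'
from h import *
s=telemetry.sense();print(s["position"],s["force"],s["time"])
rel([.5362,.1270,.113],-79.13)
f=grab("scene");a=f["color"][240:340,190:290]
g=grab("top");b=g["color"][155:225,160:260]
cv2.imwrite("pics/s3.png",np.hstack([cv2.resize(a,(400,400),interpolation=2),cv2.resize(b,(400,400),interpolation=2)])[:,:,::-1])
E
```

```text
[0.53607503 0.12756032 0.12104719] [-0.03455464 -1.13947862 -1.97188562] 7.9667
shift mm [0.  0.6 8. ] turn z rad -0.0008 tilt [-2.5e-03  5.0e-04 -1.0e+00]
```

View pics/s3.png

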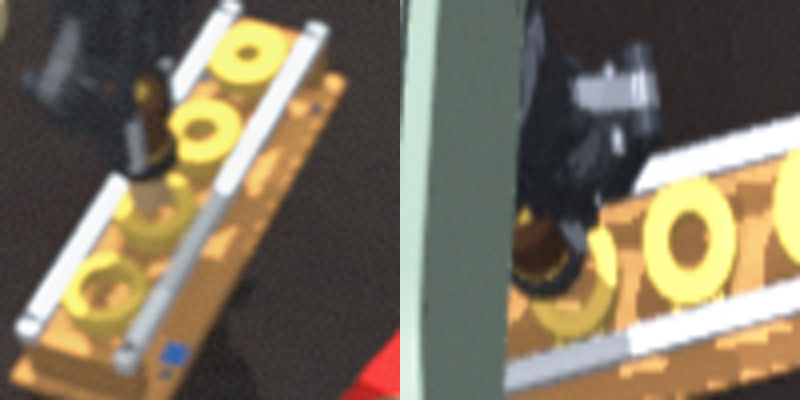

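The dowel hangs upright over ring 22, at left-half pixel (150,195). I'll lower it gently.

Emit:
{"fn": "servo_tool", "kwargs": {"rows": [[0,0,0,0,0.0005,0.004,0.2],[0,0,0,0,0.0005,0.006,0.2],[0,0,0,0,0.0005,0.007,0.2],[0,0,0,0,0.0005,0.008,0.2],[0,0,0,0,0.0005,0.009,0.2],[0,0,0,0,0.0005,0.01,0.2],[0,0,0,0,0.0005,0.01,0.2]]}}

```text
time: 8.65
position: [0.5375, 0.1266, 0.1132]
ee_rot: [-0.0, 0.996, 0.094, 0.0]
force: [-2.6, 0.0, 4.2]
gripper_width: 0.0267
gripper_force: 61.3
```

Emit:
{"fn": "servo_tool", "kwargs": {"rows": [[0,0,0,-0.0005,0,0,0.2],[0,0,0,-0.001,0,0,0.2],[0,0,0,-0.0015,0,0,0.2],[0,0,0,-0.0015,0,0,0.2]]}}

```text
time: 8.98
position: [0.5369, 0.1264, 0.1132]
ee_rot: [-0.0, 0.996, 0.094, 0.001]
force: [0.3, 1.4, 5.8]
gripper_width: 0.0266
gripper_force: 61.2
```

Emit:
{"fn": "servo_tool", "kwargs": {"rows": [[0,0,0,-0.0005,0.0005,0,0.2],[0,0,0,-0.0005,0.001,0,0.2],[0,0,0,-0.0005,0.0015,0,0.2],[0,0,0,-0.0005,0.002,0,0.2],[0,0,0,-0.0005,0.002,0,0.2]]}}

```text
time: 9.4
position: [0.5352, 0.1238, 0.1114]
ee_rot: [0.0, 0.996, 0.094, -0.001]
force: [0.9, 0.6, 0.3]
gripper_width: 0.0265
gripper_force: 60.6
```

Emit:
{"fn": "servo_tool", "kwargs": {"rows": [[0,0,0,0,0,0.001,0.2],[0,0,0,0,0,0.002,0.2],[0,0,0,0,0,0.003,0.2],[0,0,0,0,0,0.004,0.2],[0,0,0,0,0,0.004,0.2]]}}

```text
time: 9.82
position: [0.5353, 0.1239, 0.1077]
ee_rot: [0.0, 0.996, 0.094, -0.001]
force: [0.2, 0.3, -2.2]
gripper_width: 0.0265
gripper_force: 60.6
```

Emit:
{"fn": "servo_tool", "kwargs": {"rows": [[0,0,0,0,0,0.002,0.2],[0,0,0,0,0,0.004,0.2],[0,0,0,0,0,0.006,0.2],[0,0,0,0,0,0.008,0.2],[0,0,0,0,0,0.01,0.2],[0,0,0,0,0,0.012,0.2],[0,0,0,0,0,0.014,0.2],[0,0,0,0,0,0.016,0.2],[0,0,0,0,0,0.016,0.2]]}}

```text
time: 10.57
position: [0.5353, 0.124, 0.0917]
ee_rot: [0.0, 0.996, 0.094, -0.001]
force: [0.1, 0.6, -0.9]
gripper_width: 0.0268
gripper_force: 60.6
```

Emit:
{"fn": "servo_tool", "kwargs": {"rows": [[0,0,0,0,-0.0005,0,0.2],[0,0,0,0,-0.001,0,0.2],[0,0,0,0,-0.0015,0,0.2],[0,0,0,0,-0.002,0,0.2],[0,0,0,0,-0.002,0,0.2]]}}

```text
time: 10.98
position: [0.5356, 0.1255, 0.0924]
ee_rot: [0.001, 0.996, 0.094, 0.0]
force: [0.8, -3.8, -1.2]
gripper_width: 0.0264
gripper_force: 60.5
```

Emit:
{"fn": "servo_tool", "kwargs": {"rows": [[0,0,0,0,0.001,0,0.2],[0,0,0,0,0.002,0,0.2],[0,0,0,0,0.003,0,0.2],[0,0,0,0,0.0035,0,0.2],[0,0,0,0,0.004,0,0.2],[0,0,0,0,0.004,0,0.2]]}}

```text
time: 11.48
position: [0.5359, 0.1233, 0.0924]
ee_rot: [-0.001, 0.996, 0.094, -0.0]
force: [-0.7, 5.3, 0.2]
gripper_width: 0.0263
gripper_force: 60.7
```

Emit:
{"fn": "servo_tool", "kwargs": {"rows": [[0,0,0,0,-0.001,0,0.2],[0,0,0,0,-0.002,0,0.2],[0,0,0,0,-0.002,-0.006,0.2],[0,0,0,0,-0.002,-0.016,0.2],[0,0,0,0,-0.002,-0.03,0.2],[0,0,0,0,-0.002,-0.033,0.2],[0,0,0,0,-0.002,-0.033,0.2],[0,0,0,0,-0.002,-0.033,0.2]]}}

```text
time: 12.15
position: [0.5359, 0.1238, 0.1258]
ee_rot: [0.0, 0.996, 0.094, 0.0]
force: [0.0, 0.8, -0.7]
gripper_width: 0.0265
gripper_force: 60.6
```

```bash
python3 - <<'E'
from h import *
s=telemetry.sense();print(s["position"],s["force"],s["time"])
rel([.5450,.0750,.118],-79.13)
E
```

```text
[0.53594937 0.12376287 0.12579309] [ 0.02775702  0.75266988 -0.74933822] 12.15
shift mm [-0.3 49.6  7.8] turn z rad -0.001 tilt [ 8.e-04 -4.e-04 -1.e+00]
```

Emit:
{"fn": "servo_tool", "kwargs": {"rows": [[0,0,0,0,0.02,0,0.2],[0,0,0,0,0.042,0,0.2],[0,0,0,0,0.0495,0,0.2],[0,0,0,0,0.0495,0,0.2],[0,0,0,0,0.0495,0.005,0.2],[0,0,0,0,0.0495,0.008,0.2],[0,0,0,0,0.0495,0.01,0.2],[0,0,0,0,0.0495,0.012,0.2],[0,0,0,0,0.0495,0.0135,0.2],[0,0,0,0,0.0495,0.0145,0.2],[0,0,0,0,0.0495,0.0145,0.2]]}}

```text
time: 13.07
position: [0.545, 0.0764, 0.1131]
ee_rot: [-0.0, 0.995, 0.095, -0.0]
force: [-6.1, 0.6, 13.8]
gripper_width: 0.0267
gripper_force: 62.4
```

Emit:
{"fn": "servo_tool", "kwargs": {"rows": [[0,0,0,-0.0005,0,-0.0008,0.2],[0,0,0,-0.001,0,-0.0008,0.2],[0,0,0,-0.001,0.0005,-0.0008,0.2],[0,0,0,-0.001,0.001,-0.0008,0.2],[0,0,0,-0.001,0.001,-0.0008,0.2]]}}

```text
time: 13.48
position: [0.5444, 0.0761, 0.1132]
ee_rot: [-0.001, 0.996, 0.095, 0.0]
force: [-2.9, 2.4, 8.5]
gripper_width: 0.0262
gripper_force: 61.6
```

Emit:
{"fn": "servo_tool", "kwargs": {"rows": [[0,0,0,0,0.0007,0,0.2],[0,0,0,0,0.0014,0,0.2],[0,0,0,0,0.002,0,0.2],[0,0,0,0,0.0027,0,0.2],[0,0,0,0,0.0034,0,0.2],[0,0,0,0,0.004,0,0.2],[0,0,0,0,0.004,0,0.2]]}}

```text
time: 14.07
position: [0.5457, 0.0727, 0.1133]
ee_rot: [-0.002, 0.996, 0.095, 0.001]
force: [-2.1, 5.0, 8.4]
gripper_width: 0.0268
gripper_force: 61.5
```

Emit:
{"fn": "servo_tool", "kwargs": {"rows": [[0,0,0,0,0.0007,0,0.2],[0,0,0,0,0.0014,0,0.2],[0,0,0,0,0.0014,0,0.2],[0,0,0,0,0,0,0.2],[0,0,0,0,-0.001,0,0.2],[0,0,0,0,-0.002,0,0.2],[0,0,0,0,-0.003,0,0.2],[0,0,0,0,-0.004,0,0.2],[0,0,0,0,-0.005,0,0.2],[0,0,0,0,-0.005,0,0.2]]}}

```text
time: 14.9
position: [0.5458, 0.0748, 0.1133]
ee_rot: [0.001, 0.995, 0.095, 0.002]
force: [0.3, -3.3, 4.9]
gripper_width: 0.0267
gripper_force: 61.3
```

Emit:
{"fn": "servo_tool", "kwargs": {"rows": [[0,0,0,0,-0.0007,0,0.2],[0,0,0,0,-0.0014,0,0.2],[0,0,0,0,-0.002,0,0.2],[0,0,0,0,-0.0025,0,0.2],[0,0,0,0,-0.003,0,0.2],[0,0,0,0,-0.003,0,0.2]]}}

```text
time: 15.4
position: [0.5454, 0.0777, 0.1134]
ee_rot: [0.001, 0.995, 0.095, 0.002]
force: [0.1, -2.4, 5.7]
gripper_width: 0.0266
gripper_force: 61.3
```

Emit:
{"fn": "servo_tool", "kwargs": {"rows": [[0,0,0,0,-0.0007,0.0003,0.2],[0,0,0,0,-0.0014,0.0003,0.2],[0,0,0,0,-0.002,0.0003,0.2],[0,0,0,0,-0.002,0.0003,0.2]]}}

```text
time: 15.73
position: [0.5453, 0.0795, 0.1134]
ee_rot: [0.002, 0.995, 0.095, 0.002]
force: [0.2, -3.9, 6.3]
gripper_width: 0.0264
gripper_force: 61.4
```

Emit:
{"fn": "servo_tool", "kwargs": {"rows": [[0,0,0,0,0,-0.005,0.2],[0,0,0,0,0,-0.013,0.2],[0,0,0,0,0,-0.013,0.2],[0,0,0,0,-0.02,-0.013,0.2],[0,0,0,0,-0.045,-0.013,0.2],[0,0,0,0,-0.045,-0.013,0.2],[0,0,0,0,-0.045,-0.013,0.2]]}}

```text
time: 16.32
position: [0.534, 0.1255, 0.124]
ee_rot: [0.0, 0.995, 0.096, -0.0]
force: [0.6, -0.4, -0.6]
gripper_width: 0.0264
gripper_force: 60.6
```

```bash
python3 - <<'E'
from h import *
s=telemetry.sense();print(s["position"],s["force"],s["time"])
rel([.5357,.1243,.118],-79.13)
E
```

```text
[0.5340352  0.12551883 0.12403859] [ 0.6037815  -0.4474264  -0.61293712] 16.3167
shift mm [1.4 1.5 6. ] turn z rad 0.0017 tilt [-6.e-04 -1.e-04 -1.e+00]
```

The 18 mm ring stopped the dowel across the whole y range, so the 22 mm ring is the smallest that takes it. I'll put the pull back there.

Emit:
{"fn": "servo_tool", "kwargs": {"rows": [[0,0,0,0.0013,0.0015,0.004,0.2],[0,0,0,0.0013,0.0015,0.008,0.2],[0,0,0,0.0013,0.0015,0.01,0.2],[0,0,0,0.0013,0.0015,0.011,0.2],[0,0,0,0.0013,0.0015,0.012,0.2],[0,0,0,0.0013,0.0015,0.013,0.2],[0,0,0,0.0013,0.0015,0.013,0.2]]}}

```text
time: 16.9
position: [0.5366, 0.1225, 0.1129]
ee_rot: [0.0, 0.996, 0.094, -0.0]
force: [-4.0, -1.0, 9.2]
gripper_width: 0.027
gripper_force: 61.8
```

Emit:
{"fn": "servo_tool", "kwargs": {"rows": [[0,0,0,-0.0005,-0.0005,-0.0005,0.2],[0,0,0,-0.001,-0.001,-0.0005,0.2],[0,0,0,-0.0015,-0.0015,-0.0005,0.2],[0,0,0,-0.0015,-0.0015,-0.0005,0.2]]}}

```text
time: 17.23
position: [0.5358, 0.1231, 0.113]
ee_rot: [0.001, 0.996, 0.094, 0.001]
force: [0.2, -4.0, 6.1]
gripper_width: 0.0263
gripper_force: 61.3
```

Emit:
{"fn": "servo_tool", "kwargs": {"rows": [[0,0,0,0,-0.0005,0,0.2],[0,0,0,0,-0.001,0,0.2],[0,0,0,0,-0.001,0,0.2],[0,0,0,0,-0.001,0,0.2]]}}

```text
time: 17.57
position: [0.5348, 0.1252, 0.1117]
ee_rot: [0.0, 0.996, 0.094, 0.001]
force: [2.0, -1.2, 1.2]
gripper_width: 0.0265
gripper_force: 60.6
```

Emit:
{"fn": "servo_tool", "kwargs": {"rows": [[0,0,0,0,0,0.001,0.2],[0,0,0,0,0.0003,0.002,0.2],[0,0,0,0,0.0005,0.004,0.2],[0,0,0,0,0.0005,0.006,0.2],[0,0,0,0,0.0005,0.006,0.2]]}}

```text
time: 17.98
position: [0.5347, 0.1249, 0.1054]
ee_rot: [-0.0, 0.996, 0.094, 0.0]
force: [3.8, -0.8, -1.4]
gripper_width: 0.0264
gripper_force: 60.6
```

Emit:
{"fn": "servo_tool", "kwargs": {"rows": [[0,0,0,0.0007,0,0.002,0.2],[0,0,0,0.0007,0,0.004,0.2],[0,0,0,0.0007,0,0.006,0.2],[0,0,0,0.0007,0,0.008,0.2],[0,0,0,0.0007,0,0.01,0.2],[0,0,0,0.0007,0,0.012,0.2],[0,0,0,0.0007,0,0.014,0.2],[0,0,0,0.0007,0,0.016,0.2],[0,0,0,0.0007,0,0.018,0.2],[0,0,0,0.0007,0,0.018,0.2]]}}

```text
time: 18.82
position: [0.535, 0.1249, 0.0873]
ee_rot: [0.0, 0.996, 0.094, -0.0]
force: [2.1, -1.3, -1.5]
gripper_width: 0.0268
gripper_force: 60.7
```

Emit:
{"fn": "servo_tool", "kwargs": {"rows": [[0,0,0,0.0003,0,0.001,0.2],[0,0,0,0.0003,0,0.002,0.2],[0,0,0,0.0003,0,0.003,0.2],[0,0,0,0.0003,0,0.004,0.2],[0,0,0,0.0003,0,0.005,0.2],[0,0,0,0.0003,0,0.005,0.2]]}}

```text
time: 19.32
position: [0.5352, 0.1251, 0.0834]
ee_rot: [-0.0, 0.996, 0.094, -0.0]
force: [-0.5, -1.0, 5.3]
gripper_width: 0.0265
gripper_force: 61.3
```

The collar is seated at z 0.0834 with 5 N up. I'll release and retreat.

Emit:
{"fn": "servo_tool", "kwargs": {"rows": [[0,0,0,0,0,-0.001,0.2],[0,0,0,0,0,-0.001,0.4],[0,0,0,0,0,-0.001,0.6],[0,0,0,0,0,-0.001,0.6],[0,0,0,0,0,-0.001,0.6],[0,0,0,0,0,-0.001,0.6],[0,0,0,0,0,-0.015,0.6],[0,0,0,0,0,-0.04,0.6],[0,0,0,0,0,-0.08,0.6],[0,0,0,0,0,-0.12,0.6],[0,0,0,-0.05,0.1,-0.14,0.6],[0,0,0,-0.05,0.2,-0.14,0.6],[0,0,0,-0.05,0.2,-0.14,0.6],[0,0,0,-0.05,0.2,-0.14,0.6],[0,0,0,-0.05,0.2,-0.14,0.6],[0,0,0,-0.05,0.2,-0.14,0.6],[0,0,0,-0.05,0.2,-0.14,0.6]]}}

```text
time: 20.73
position: [0.5237, -0.083, 0.223]
ee_rot: [-0.0, 0.996, 0.092, 0.0]
force: [0.1, 0.3, -0.2]
gripper_width: 0.051
gripper_force: 0.0
```

```bash
python3 - <<'E'
from h import *
f=grab("scene");a=f["color"][130:350,180:400];g=grab("top");b=g["color"][150:260,140:300]
cv2.imwrite("pics/s4.png",np.hstack([cv2.resize(a,(400,400),interpolation=2),cv2.resize(b,(400,400),interpolation=2)])[:,:,::-1])
P=pts(g)[160:245,145:300].reshape(-1,3);near=np.hypot(P[:,0]-.536,P[:,1]-.125)<.03;q=P[near]
t=q[q[:,2]>.085];print(len(t),np.median(t,0) if len(t) else 0,q[:,2].max())
E
```

```text
155 [0.53613967 0.12950046 0.09379626] 0.09888060089957629
```

View pics/s4.png

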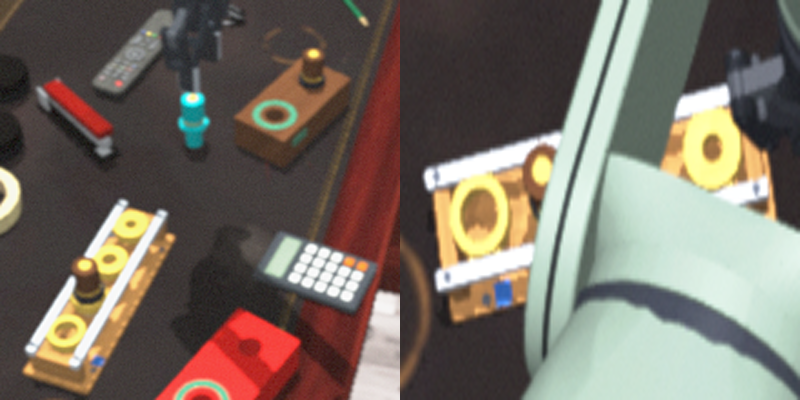

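The pull stands upright in ring 22 (left half, pixel (88,280)). Its head top is at z = 93.8 mm, matching the 94 mm expected for a seated collar. The other pull is still in its socket at (313,70).

```bash
python3 -c "
from rig import order;print(order.job_done())"
```

```text
the job is handed in; nothing more can be done
None
```

The green-socket pull has a 21 mm dowel: it passed the 26 and 22 mm rings and the 18 mm ring stopped it, so I left it seated in the 22 mm ring and handed the job in, with the other pull still in its own socket; one press on the 18 mm ring briefly reached 13.8 N, above the 4 to 10 N guide.

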